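Change gear on the banding wheel

TASK

Put the banding wheel's gearbox into the gear marked by the tall peg: pull the selector knob up against its spring, turn it towards the tall peg, and feel for the notch near the peg until the knob snaps fully down into it, never forcing the knob round while its key is caught in a notch. Then push the clutch lever all the way over, away from the side it leans to now, and let go of everything. Leave the other things on the table, the deck and the wheel where they stand.

Things in the scene. Friction and masses are not known exactly. Their poses are not given: they have to be found in the camera images.
- gearbox: Grey gearbox of a potter's banding wheel, fixed to the table. Its origin is on the table under the selector knob's upright axis; z up. Box 170 mm (x) by 310 mm (y, from -210 to +100), flat deck 70 mm above the table. Own x axis: the way the clutch lever is to be pushed, and the way the knob's key points at the start. At y = +230 an aluminium turntable of radius 110 mm, its top 82 mm high.
- plunger (a joint): How far the knob is pulled up (m): 0 fully down in a notch, stop at 0.016. The return spring pulls down with about 8 N when down, 12 N at 0.010 and 14 N at the stop. The key rides on top of the notch ring at 0.010 and clears it above that; it drops to 0 only inside a notch. It can be turned freely when pulled up.
- selector (a joint): Turn of the knob about its upright axis (rad), counter-clockwise from above positive; 0 when the key points along the gearbox's x axis; stops at -1.45 and 1.45. Starts in the middle notch near 0, with about 0.03 rad of play either way. Two more notches: one 0.85 to 1.37 rad to the left (positive), one equally far to the right, set by hand, not exactly at its mark. It turns lightly (0.05 Nm).
- knob_grip (a point): Centre of the knob's black grip bar, on the knob's axis, 120 mm above the table when down. The bar is 46 mm long (this point's x axis), 16 mm thick (y), 35 mm tall (18 mm above and below this point). Below it is a round hub 32 mm across. x axis points the way the key points.
- key: Steel key under the grip: an arm 8 mm wide reaching 38 mm out from the knob's axis along its own x axis, turning and lifting with the knob; origin on that axis at deck height. Down, it lies in a notch 9.6 mm wide, 10 mm deep, in a ring of steel teeth (radius 23 to 36 mm, top 82 mm above the table; other gaps are narrower). It bends if loaded over 25 N while caught (0.7 Nm on the knob).
- key_tip (a point): Outer end of the key, 38 mm from the knob's axis.
- tall_peg: Upright steel peg, 10 mm across and 20 mm tall, standing on the deck (origin at its foot), 60 mm from the knob's axis, 64 degrees to the left or right of the middle notch. It marks the wanted gear: the notch lies within 15 degrees of its direction as seen from the knob's axis.
- flat_stud: Flat steel disc, 18 mm across and 4 mm tall, on the deck in the mirror place; marks the gear that is not wanted.
- clutch (a joint): Clutch lever angle (rad): near 0 leaning to the gearbox's -x side, 1.0 pushed over fully to its +x side; stays where left, about 1 N at the ball.
- clutch_tip (a point): Centre of the lever's black ball, 26 mm across, 80 mm from the lever's pivot; the pivot is on the gearbox at y = -145 mm, x = 0, 92 mm above the table. The ball swings from 38 mm on the -x side to 38 mm on the +x side, 162 mm above the table at both ends and 172 mm in the middle. The rod is 10 mm thick.
- clay_pot: Bystander: small terracotta pot, 84 mm across, 60 mm tall, on the turntable.
- wood_rib: Bystander: flat wooden shaping rib, 30 by 50 by 10 mm, lying on the deck between knob and lever.
- paper_cup: Bystander: brown paper cup, 80 mm across, 95 mm tall.
- pencil_cup: Bystander: brown paper cup of pencils, 74 mm across, 90 mm tall, pencils to 180 mm.
- spray_bottle: Bystander: green spray bottle, 64 mm across, 190 mm tall, nozzle to one side.
- palette: Bystander: white plate, 140 mm across, 18 mm tall.
- glaze_jar: Bystander: jar, 60 mm across, 60 mm tall.

How it is judged:
By the outcome, as a careful person would: the job done as asked, in the order asked, and still so for the second after the job is handed in, with the robot touching nothing.
It also fails if it takes over 61 s, if anything falls off the work surface, if the arm or the gripper's body presses on something with over 40 N, if the wrist force passes 120 N, or if a joint passes its speed limit or range.

ROBOT

A 6-joint arm with a two-finger parallel gripper is mounted at the origin on the work surface. World frame = base frame: x ahead of the robot, y to its left, z up, the work surface at z = 0. Lengths are in mm, angles in rad, forces in N, time in s.
With the tool pointing down it reaches from about 300 to 775 mm from the base axis. Payload 14.6 kg.
Tool frame: the origin (TCP) lies at the very end of the fingers, on their centre line; the grasp point (between the pads) lies 19 mm behind it; z points along the fingers, y is the line along which they close (so a half turn about z gives the same grasp; the last joint's range is limited). The gripper opens to 94 mm and grips with 3 to 60 N. Pads are 16 mm wide; open, the fingers measure 119 mm over their backs; the gripper's body (75 mm by 177 mm) begins 78 mm behind the grasp point.
Start: joints at [1.237, 0.3, 1.521, -0, 1.321, -0.067], TCP at [145.003, 530.531, 205.446] pointing down, gripper open.
Joint ranges: [-3.03, 3.03], [-0.79, 2.21], [0.23, 2.52], [-1.04, 4.18], [0, 3.07], [-2.55, 2.55]. Speed limits (rad/s): [2.22, 2.22, 2.57, 3.14, 3.14, 3.14].

INTERFACE

Orientations are given as [roll, pitch, yaw] about the fixed x, y, z axes, in that order (R = Rz(yaw) Ry(pitch) Rx(roll)).
In Python, from cell import manip, optics gives the robot as it stands.
- The arm moves only by the shell command python3 -m crank 'ROWS' [FORCE]. ROWS is JSON, a list of rows, each a list of 7 numbers: the opening in per cent of the stroke, from 0 (shut) to 100 (fully open), then the shift along the tool's x, y, z in mm, then the turn, a rotation vector about the tool's x, y, z in rad. A call has 1 to 10 rows; each row is the pose to reach, as a shift and turn from the pose commanded when the call began, along the tool's axes at that moment; what a row does not reach only later rows make up. A row lasts 1/10 s, in which the tool goes at most 50 mm and 8.59 degrees, less where a joint would pass 70% of its speed; a pose out of reach is approached as far as the arm can. A call with a gripper value outside its range is refused whole. The fingers move at their own pace and stop on an object; FORCE is the grip in N (left out, the last holds). Time passes only in rows, so rows that repeat a pose let the fingers close. It gives the time, the measured TCP pose, the force, the opening and the grip force at its end, in the units of the state.
- manip.read_state(): the state, without advancing time (a new reading comes with each control period).
- optics.camera(name): name is "side" or "top"; returns (picture, depth): 420x560x3 uint8, red, green, blue; 420x560 float32, mm along the optical axis (not along the pixel's ray), 0 where there is no reading.
- optics.calibration(name): a dict with "camera_matrix" (3x3 intrinsics, pixels), "R" (3x3) and "t" (3): a world point X has camera coordinates R X + t. Camera axes: x right, y down, z forward; pixel columns grow to the right and rows downward; lengths in mm; the calibration is good to about 2 mm. A picture is of the moment at which its call begins. calibration takes no time and is no camera call.
- manip.sign_off(): hands the job in; it is judged then, once.
The state is a dict: "clock": time; "joints": joint angles; "qd": joint speeds; "effort": joint torques, N m; "eef_pos": TCP position; "eef_rot": TCP orientation; "wrist_force": force on the tool from outside, world axes, zero at the start; "moment": the same for the moment, N m; "finger_gap": finger opening in mm; "finger_force": force on a finger pad.
Only numpy, scipy, OpenCV 4.12 (cv2) and the standard library are available. Lean on these libraries where they do the work, as an engineer would, in place of code of your own. Each camera call takes 0.05 s, during which the arm holds its last target. There are 200 camera calls.

## Working session

There is one attempt and no reset: what is moved stays moved. The work goes in short steps, Python scripts to look and compute and a shell command to move; the robot and the scene stay as the last step left them, time stands still between calls to the robot, and variables do not carry over. Pictures are saved under pics/ and viewed, at most 10 in all, crops included, and the job is handed in when it is done.

```bash
ls; mkdir -p pics; python3 - <<'E'
from cell import manip, optics
import cv2,numpy as np
for n in("top","side"):
    p,d=optics.camera(n); np.save(f"pics/{n}_d.npy",d); cv2.imwrite(f"pics/{n}0.png",p[:,:,::-1]); c=optics.calibration(n)
    print(n,c)
print(manip.read_state())
E
```

```text
pics
top {'camera_matrix': array([[416.68992958,   0.        , 279.8869071 ],
       [  0.        , 416.68992958, 208.86571198],
       [  0.        ,   0.        ,   1.        ]]), 'R': array([[ 0.00950404, -0.99994605, -0.00419051],
       [-0.98489525, -0.00863626, -0.17293571],
       [ 0.17289019,  0.0057708 , -0.9849242 ]]), 't': array([ 46.47093824, 582.02316478, 800.19610708])}
side {'camera_matrix': array([[401.31730545,   0.        , 280.10097388],
       [  0.        , 401.31730545, 209.06552869],
       [  0.        ,   0.        ,   1.        ]]), 'R': array([[-0.90368175, -0.42766991, -0.02139481],
       [-0.23275158,  0.53252315, -0.81378486],
       [ 0.35942453, -0.73042285, -0.5807723 ]]), 't': array([509.49568654, 189.55283495, 632.47000695])}
{'clock': 0.1, 'joints': array([ 1.23740218e+00,  3.00375454e-01,  1.52153783e+00,  1.34221781e-05,
        1.32070168e+00, -6.65828887e-02]), 'qd': array([-0.00024386, -0.00184455, -0.00144978,  0.00016458,  0.00155023,
        0.00023074]), 'effort': array([-8.79499948e-04, -5.32643759e+01, -3.53282619e+01,  7.08722323e-02,
        2.33949552e-02, -7.68922837e-05]), 'eef_pos': array([144.92171769, 530.31098655, 204.95709312]), 'eef_rot': array([-3.14057348e+00, -8.09902281e-05,  2.87477802e+00]), 'wrist_force': array([-0.34906354, -0.0314983 , -0.68742967]), 'moment': array([-0.01873639, -0.00285737, -0.01455642]), 'finger_force': 0.0, 'finger_gap': 94.09258005804855}
```

View pics/top0.png

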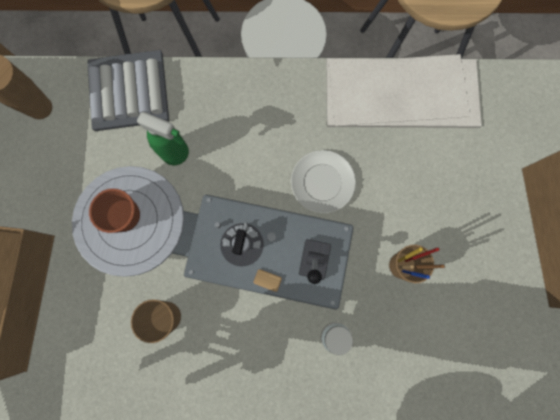

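View pics/side0.png

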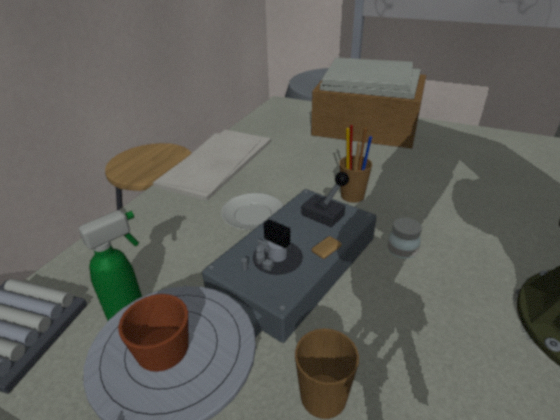

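The top view shows the gearbox at about (270,250), the knob at (240,241), and the clutch ball at (314,276), leaning down the image (-x). The wood rib is at (267,280) and the peg may be at (217,224). I'll enlarge both views.

```bash
cat > h.py <<'E'
from cell import manip, optics
import numpy as np, cv2
def ray(n,u,v,z):
    "world point on pixel ray at height z"
    c=optics.calibration(n);K,R,t=c["camera_matrix"],c["R"],c["t"]
    o=-R.T@t; d=R.T@np.linalg.inv(K)@[u,v,1]
    return o+d*(z-o[2])/d[2]
def proj(n,X):
    c=optics.calibration(n);p=c["camera_matrix"]@(c["R"]@np.array(X,float)+c["t"]);return p[:2]/p[2]
def snap(n,f,x0,y0,x1,y1,k):
    p,d=optics.camera(n);cv2.imwrite(f"pics/{f}.png",cv2.resize(p[y0:y1,x0:x1,::-1],None,fx=k,fy=k,interpolation=cv2.INTER_CUBIC));return p,d
E
python3 - <<'E'
import cv2,numpy as np
a=cv2.imread("pics/top0.png")[185:315,180:360]
b=cv2.imread("pics/side0.png")[160:330,200:390]
r=lambda i,k:cv2.resize(i,None,fx=k,fy=k,interpolation=cv2.INTER_CUBIC)
cv2.imwrite("pics/a.png",np.clip(r(a,4.4)*1.5,0,255));cv2.imwrite("pics/b.png",np.clip(r(b,3.5)*1.5,0,255))
E
```

```text
[ WARN:0@0.088] global loadsave.cpp:1063 imwrite_ Unsupported depth image for selected encoder is fallbacked to CV_8U.
```

View pics/a.png

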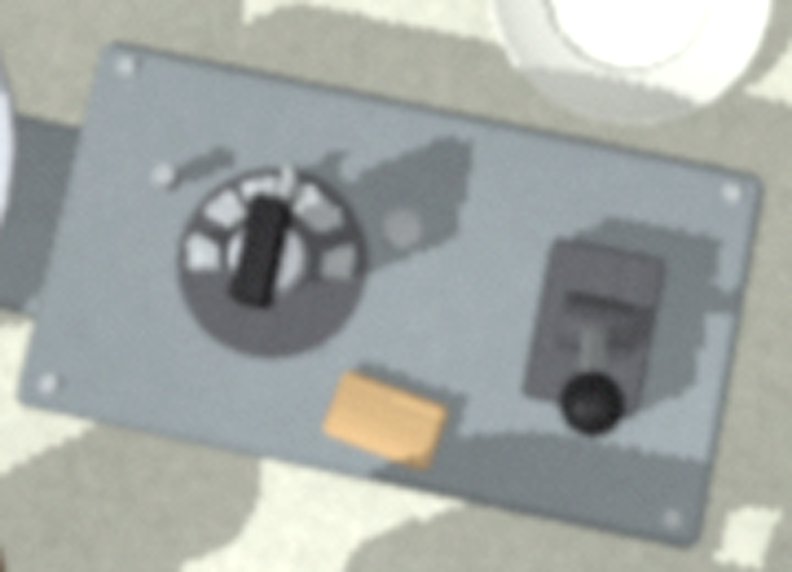

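View pics/b.png

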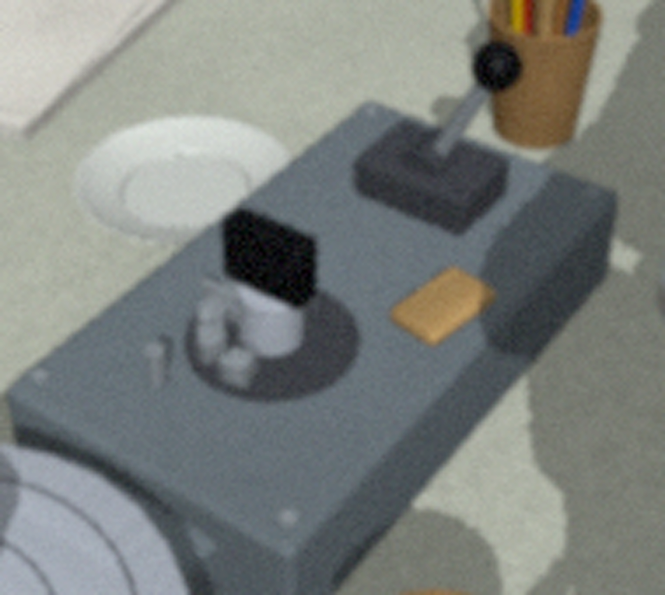

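The tall peg is at crop (163,175), left of the knob. The flat stud is at (403,228). The grip bar runs from (268,200) to (250,300), and the ball is at (592,403). Next I'll compute poses.

```bash
python3 - <<'E'
from h import *
np.set_printoptions(precision=1,suppress=True)
c=lambda u,v,z:ray("top",180+(u+.5)/4.4-.5,185+(v+.5)/4.4-.5,z)
s=lambda u,v,z:ray("side",200+(u+.5)/3.5-.5,160+(v+.5)/3.5-.5,z)
C=[c(107,42,70),c(764,173,70),c(698,550,70),c(17,406,70)]
for p in C:print(p)
ex=(C[0]+C[1]-C[2]-C[3]);yaw=np.arctan2(ex[1],ex[0]);ey=(C[0]+C[3]-C[1]-C[2]);yaw2=np.arctan2(-ey[0],ey[1])
print("yaw",yaw,yaw2,[np.linalg.norm(C[i]-C[i-1]) for i in range(4)])
y=(2*yaw2+yaw)/3;R=np.array([[np.cos(y),-np.sin(y)],[np.sin(y),np.cos(y)]])
O=np.mean(C,0)[:2]-R@[0,-55]
print("origin from box",O,"yaw",y)
disc=c(273,262,72);print("disc",disc)
print("griptop",c(262,250,138),"side",s(270,258,120))
peg=c(163,172,90);stud=c(403,228,74)
print("peg",peg,stud,"peg side",s(155,345,90))
for P in(peg,stud,s(155,345,90)):q=R.T@(P[:2]-O);print(q,np.degrees(np.arctan2(q[1],q[0])),np.hypot(*q))
print("ball",c(592,403,162),s(497,66,162),O+R@[-38,-145])
g0,g1=c(272,195,138),c(252,305,138);print("bar yaw",np.arctan2(*(g0-g1)[1::-1]))
for u,v in((287,180),(240,195),(208,232),(202,252),(225,208),(315,205)):
    q=R.T@(c(u,v,82)[:2]-O);print(u,v,q,np.arctan2(q[1],q[0]))
print("rib",R.T@(c(385,420,80)[:2]-O), "pot", R.T@(ray("top",113,211,142)[:2]-O),"pencil",R.T@(ray("top",412,264,90)[:2]-O),"palette",R.T@(ray("top",324,182,18)[:2]-O),"spray",R.T@(ray("top",168,145,120)[:2]-O))
E
```

```text
[606.9 204.6  70. ]
[549.2 -94.   70. ]
[383.5 -61.8  70. ]
[442.5 237.6  70. ]
yaw -0.194861720889462 -0.19267862622633575 [np.float64(167.6845996517435), np.float64(304.0895813138516), np.float64(168.76242641303136), np.float64(305.1929666798117)]
origin from box [506.1 125.6] yaw -0.19340632444737782
disc [506.9 126.   72. ]
griptop [505.9 124.3 138. ] side [508.3 124.  120. ]
peg [544.5 173.7  90. ] [522.4  68.2  74. ] peg side [546.1 170.3  90. ]
[28.4 54.6] 62.49998161488901 61.54798497439351
[ 27.1 -53.2] -63.02847010148731 59.67537725763615
[30.7 51.6] 59.20635238468758 60.020640986505704
ball [444.9  -9.  162. ] [446.5 -14.7 162. ] [440.9  -9.4]
bar yaw -0.15374288927216925
287 180 [36.8  1.3] 0.034683109957630055
240 195 [26.1 20.3] 0.6599047794710595
208 232 [ 7.2 30.5] 1.3389557760085764
202 252 [-2.  31.1] 1.6338366758530338
225 208 [19.1 25.5] 0.9274432661922326
315 205 [ 28.4 -13.3] -0.43707831530501273
rib [-57.2 -63. ] pot [  7.8 235.5] pencil [  27.8 -326.8] palette [ 170.2 -137.5] spray [155.6 175.9]
```

```bash
python3 -m crank '[[50,-44,-28,-10,0,0,0.14],[50,-88,-57,-20,0,0,0.28],[50,-132,-85,-30,0,0,0.42],[50,-176,-114,-40,0,0,0.56],[50,-220,-142,-40,0,0,0.7],[50,-264,-171,-40,0,0,0.84],[50,-308,-199,-40,0,0,0.98],[50,-352,-228,-40,0,0,1.12],[50,-396,-256,-40,0,0,1.26],[50,-440,-285,-40,0,0,1.4]]' 10; cat > tgt.py <<'E'
import sys
from h import *
from scipy.spatial.transform import Rotation as Ro
# print tool-frame shift and yaw turn to a world target x y z yaw
s=manip.read_state(); x=list(map(float,sys.argv[1:]))
R=Ro.from_euler('xyz',s["eef_rot"]).as_matrix()
print("shift",np.round(R.T@(np.array(x[:3])-s["eef_pos"]),1),"turnz",round(-((x[3]-s["eef_rot"][2]+np.pi)%(2*np.pi)-np.pi),3),"q6",s["joints"][5])
E
python3 tgt.py 506.5 125 180 -0.193
```

```text
clock: 1.1
eef_pos: [476.8, 158.5, 245.4]
eef_rot: [-3.141, 0.0, 1.469]
wrist_force: [0.3, 0.6, -0.1]
finger_gap: 47.1
finger_force: 0.0
shift [-30.4  33.   65.4] turnz 1.662 q6 0.34998879092051116
```

```bash
python3 -m crank '[[50,-10,11,0,0,0,0.14],[50,-20,22,0,0,0,0.28],[50,-30,33,0,0,0,0.42],[50,-30,33,0,0,0,0.56],[50,-30,33,10,0,0,0.7],[50,-30,33,20,0,0,0.84],[50,-30,33,30,0,0,0.98],[50,-30,33,40,0,0,1.12],[50,-30,33,50,0,0,1.26],[50,-30,33,60,0,0,1.4]]'; python3 -m crank '[[50,0,0,0,0,0,0.14],[50,0,0,0,0,0,0.26],[50,0,0,0,0,0,0.26]]'; python3 tgt.py 506.5 125 103 -0.193
```

```text
clock: 2.1
eef_pos: [505.6, 127.4, 184.7]
eef_rot: [3.142, 0.001, 0.069]
wrist_force: [0.2, 0.1, -0.2]
finger_gap: 47.1
finger_force: 0.0
clock: 2.4
eef_pos: [505.7, 127.4, 185.2]
eef_rot: [3.141, 0.001, -0.187]
wrist_force: [0.0, 0.3, 0.3]
finger_gap: 46.9
finger_force: 0.0
shift [ 1.3  2.2 82.2] turnz 0.006 q6 1.9344250168577835
```

```bash
python3 -m crank '[[50,1,2.2,25,0,0,0],[50,1,2.2,50,0,0,0],[50,1,2.2,70,0,0,0],[50,1,2.2,80,0,0,0],[50,1,2.2,80,0,0,0]]'; python3 -m crank '[[10,0,0,0,0,0,0],[10,0,0,0,0,0,0],[10,0,0,0,0,0,0],[10,0,0,0,0,0,0],[10,0,0,0,0,0,0],[10,0,0,0,0,0,0]]' 8; python3 -c "
from h import *
print(manip.read_state()['moment']);snap('side','c',220,100,380,220,4)"
```

```text
clock: 2.9
eef_pos: [505.9, 125.0, 104.5]
eef_rot: [3.141, 0.002, -0.183]
wrist_force: [-1.0, -0.8, 0.3]
finger_gap: 47.0
finger_force: 0.0
clock: 3.5
eef_pos: [506.9, 126.5, 106.1]
eef_rot: [-3.139, -0.001, -0.185]
wrist_force: [1.2, 10.1, 0.8]
finger_gap: 16.2
finger_force: 8.0
[ 2.14390659 -0.15262379 -0.0087967 ]
```

View pics/c.png

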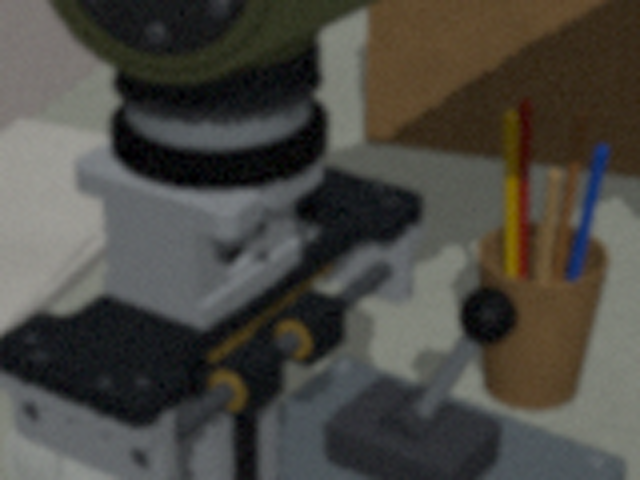

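```bash
python3 -m crank '[[10,0,-1.7,0,0,0,0],[10,0,-1.7,0,0,0,0],[10,0,-1.7,0,0,0,0]]' 8; python3 -m crank '[[10,0,0,0,0,0,0],[10,0,0,0,0,0,0],[10,0,0,0,0,0,0]]' 45;  python3 -m crank '[[10,0,0,-3,0,0,0],[10,0,0,-6,0,0,0],[10,0,0,-9,0,0,0],[10,0,0,-11,0,0,0],[10,0,0,-13,0,0,0],[10,0,0,-13,0,0,0],[10,0,0,-13,0,0,0]]'; python3 -c "
from h import *
print(manip.read_state()['moment'])"
```

```text
clock: 3.85
eef_pos: [507.0, 127.2, 106.0]
eef_rot: [-3.14, -0.001, -0.185]
wrist_force: [-0.7, 5.5, 6.0]
finger_gap: 15.7
finger_force: 8.0
clock: 4.15
eef_pos: [507.0, 127.1, 106.0]
eef_rot: [-3.14, -0.001, -0.185]
wrist_force: [-0.7, 5.7, 5.8]
finger_gap: 15.7
finger_force: 45.0
clock: 4.85
eef_pos: [506.8, 127.1, 117.5]
eef_rot: [-3.141, 0.0, -0.185]
wrist_force: [6.4, 6.4, -11.3]
finger_gap: 15.5
finger_force: 45.0
[ 1.54680874 -1.39835892 -0.06585521]
```

```bash
python3 -m crank '[[10,0.8,-1,-1.5,0,0,0],[10,0.8,-1,-1.5,0,0,0],[10,0.8,-1,-1.5,0,0,-0.05],[10,0.8,-1,-1.5,0,0,-0.12],[10,0.8,-1,-1.5,0,0,-0.2],[10,0.8,-1,-1.5,0,0,-0.2]]'; python3 -c "
from h import *
print(manip.read_state()['moment'])"
```

```text
clock: 5.45
eef_pos: [507.1, 127.2, 119.0]
eef_rot: [3.141, 0.002, 0.016]
wrist_force: [1.0, -0.6, -14.1]
finger_gap: 15.7
finger_force: 45.0
[ 0.05011893 -0.15610581  0.00521217]
```

```bash
python3 -m crank '[[10,0,0,0,0,0,-0.1],[10,0,0,0,0,0,-0.2],[10,0,0,0,0,0,-0.3],[10,0,0,0,0,0,-0.4],[10,0,0,0,0,0,-0.5],[10,0,0,0,0,0,-0.6],[10,0,0,0,0,0,-0.7],[10,0,0,0,0,0,-0.8],[10,0,0,0,0,0,-0.88],[10,0,0,0,0,0,-0.88]]'; python3 -c "
from h import *
print(manip.read_state()['moment']);p,d=snap('top','d',190,190,300,290,5)"
```

```text
clock: 6.45
eef_pos: [507.4, 126.8, 119.3]
eef_rot: [-3.142, 0.002, 0.894]
wrist_force: [2.5, -5.1, -13.4]
finger_gap: 15.7
finger_force: 45.0
[-1.16643029 -0.46933918  0.05614661]
```

View pics/d.png

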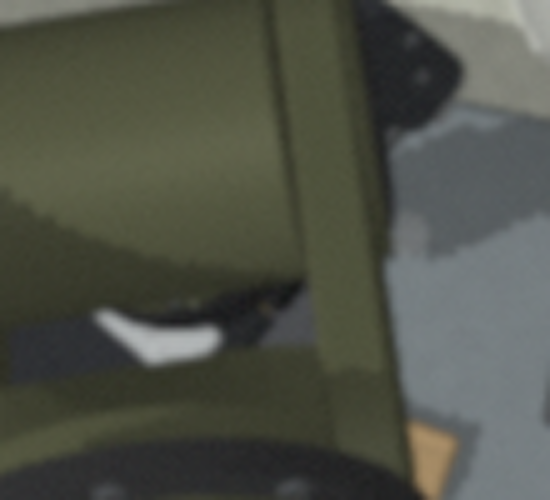

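The arm hides the knob from above, so I'll find the notch by feel. The plan is to ride the key on the ring and turn in small steps, with a check that stops the sequence once the key drops.

```bash
cat > chk.py <<'E'
# exit 1 (stop) when the key has dropped or the knob resists turning
from h import *
s=manip.read_state();z=s["eef_pos"][2];m=s["moment"][2]
print("z %.1f yaw %.3f Mz %.2f F %s"%(z,s["eef_rot"][2],m,np.round(s["wrist_force"],1)))
raise SystemExit(int(z<115.4 or abs(m)>0.35))
E
python3 -m crank '[[10,-0.4,0.8,2,0,0,0],[10,-0.4,0.8,4,0,0,0],[10,-0.4,0.8,5,0,0,0],[10,-0.4,0.8,5,0,0,0]]' >/dev/null; python3 chk.py

```

```text
z 116.0 yaw 0.893 Mz -0.01 F [-11.1  -4.4   5.5]
```

```bash

python3 -m crank '[[10,0,0,0,0,0,-0.03],[10,0,0,0,0,0,-0.03]]' >/dev/null; python3 chk.py && 
python3 -m crank '[[10,0,0,0,0,0,-0.03],[10,0,0,0,0,0,-0.03]]' >/dev/null && python3 chk.py && 
python3 -m crank '[[10,0,0,0,0,0,-0.03],[10,0,0,0,0,0,-0.03]]' >/dev/null && python3 chk.py
```

```text
z 116.0 yaw 0.923 Mz -0.09 F [-10.   -4.4   5.4]
z 115.9 yaw 0.953 Mz -0.07 F [-9.6 -4.2  5.7]
z 115.9 yaw 0.983 Mz -0.18 F [-9.2 -4.5  4.6]
```

```bash

python3 -m crank '[[10,0,0,0,0,0,-0.03],[10,0,0,0,0,0,-0.03]]' >/dev/null; python3 chk.py && 
python3 -m crank '[[10,0,0,0,0,0,-0.03],[10,0,0,0,0,0,-0.03]]' >/dev/null && python3 chk.py && 
python3 -m crank '[[10,0,0,0,0,0,-0.03],[10,0,0,0,0,0,-0.03]]' >/dev/null && python3 chk.py && 
python3 -m crank '[[10,0,0,0,0,0,-0.03],[10,0,0,0,0,0,-0.03]]' >/dev/null && python3 chk.py
```

```text
z 115.8 yaw 1.013 Mz -0.14 F [-9.1 -5.4  3.6]
z 115.7 yaw 1.044 Mz -0.05 F [-8.2 -4.8  1.7]
z 115.0 yaw 1.074 Mz 0.09 F [-2.6 -1.8 -9.6]
```

The key dropped at a selector angle of about 1.26, which matches the picture. I'll follow it down without turning.

```bash

python3 -m crank '[[10,0,0,1,0,0,0],[10,0,0,2,0,0,0],[10,0,0,2,0,0,0]]' >/dev/null; python3 chk.py;
python3 -m crank '[[10,0,0,2,0,0,0],[10,0,0,4,0,0,0],[10,0,0,5,0,0,0],[10,0,0,5,0,0,0]]' >/dev/null; python3 chk.py
```

```text
z 112.6 yaw 1.074 Mz 0.22 F [-4.2 -2.5 -8.7]
z 107.8 yaw 1.074 Mz 0.30 F [-5.1 -3.4 -7.7]
```

```bash

python3 -m crank '[[10,0,0,0,0,0,-0.015],[10,0,0,0,0,0,-0.015]]' >/dev/null; python3 chk.py;
python3 -m crank '[[10,0,0,1,0,0,0],[10,0,0,1.6,0,0,0],[10,0,0,1.6,0,0,0]]' >/dev/null; python3 chk.py
```

```text
z 107.7 yaw 1.089 Mz -0.01 F [-3.8 -2.9 -8. ]
z 106.1 yaw 1.089 Mz 0.03 F [-4.1 -3.3 -6.9]
```

Torque is near zero and the height matches the original down position. Next I'll release gently, go up and back to look.

```bash

python3 -m crank '[[20,0,0,0,0,0,0],[30,0,0,0,0,0,0],[45,0,0,0,0,0,0],[45,0,0,0,0,0,0],[45,0,0,-15,0,0,0],[45,0,0,-50,0,0,0],[45,0,0,-100,0,0,0],[45,0,0,-130,0,0,0]]'
python3 tgt.py 405 -40 235 -0.193
```

```text
clock: 10.1
eef_pos: [508.6, 126.9, 240.1]
eef_rot: [3.139, -0.002, 1.09]
wrist_force: [-0.2, 0.7, -0.8]
finger_gap: 42.0
finger_force: 0.0
shift [-195.9  -14.6    4.5] turnz 1.283 q6 0.6557460562428026
```

```bash

python3 -m crank '[[0,-18,-3.5,0,0,0,0.13],[0,-36,-7,0,0,0,0.26],[0,-54,-10.5,0,0,0,0.39],[0,-72,-14,0,0,0,0.52],[0,-90,-18,0,0,0,0.65],[0,-108,-21.5,0,0,0,0.78],[0,-126,-25,0,0,0,0.91],[0,-144,-29,0,0,0,1.04],[0,-161,-32,0,0,0,1.17],[0,-161,-32,0,0,0,1.283]]'
python3 -c "
from h import *
p,d=snap('top','e',180,185,360,315,4.4);p2,_=optics.camera('side')
cv2.imwrite('pics/f.png',cv2.resize(p2[160:330,200:390,::-1],None,fx=3.5,fy=3.5,interpolation=2))"
python3 tgt.py 405.7 -0.7 150 -0.193
```

```text
clock: 11.1
eef_pos: [404.6, -2.2, 236.8]
eef_rot: [3.142, -0.001, -0.2]
wrist_force: [-0.1, 0.3, 0.8]
finger_gap: 0.1
finger_force: 0.0
shift [ 0.2 -0.8 86.7] turnz -0.003 q6 1.6726312956147984
```

View pics/e.png

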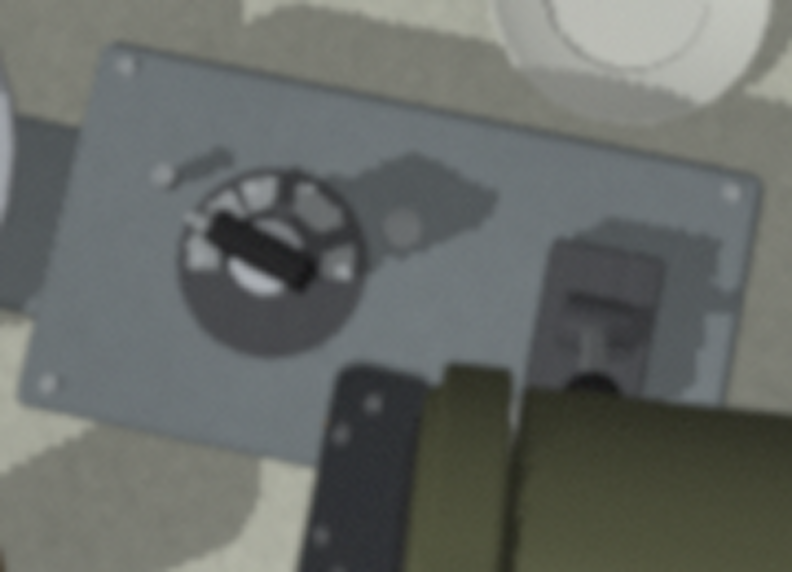

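View pics/f.png

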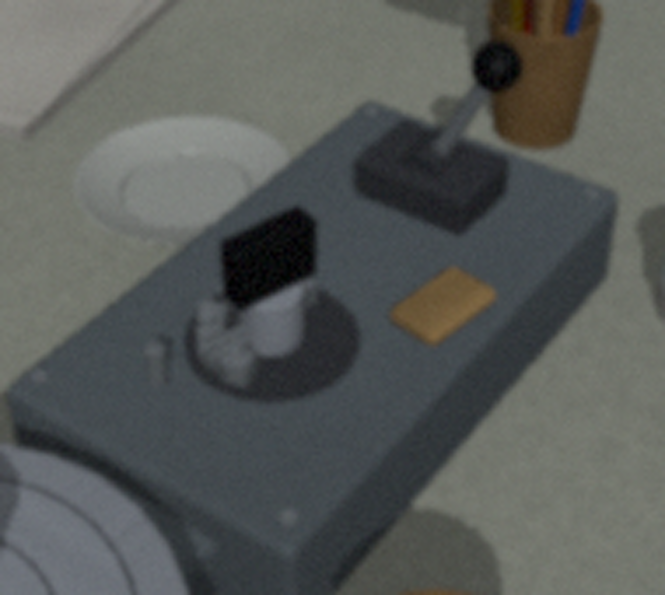

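The key lies in the gap at crop (195,220), next to the peg at (163,172). In the side view the bar's height is the same as before, about row 210 at the top, so it is seated. Next is the clutch.

```bash

python3 -m crank '[[0,0,0,40,0,0,0],[0,0,0,80,0,0,0],[0,0,0,86,0,0,0],[0,0,0,86,0,0,0]]'; python3 -m crank '[[0,10,0,0,0,0,0],[0,20,0,0,0,0,0],[0,30,0,0,0,0,0],[0,40,0,0,0,0,0],[0,50,0,0,0,0,0],[0,60,0,0,0,0,0],[0,70,0,0,0,0,0],[0,80,0,0,0,0,0],[0,85,0,0,0,0,0],[0,85,0,0,0,0,0]]'
```

```text
clock: 11.6
eef_pos: [405.2, -1.0, 150.6]
eef_rot: [3.141, 0.001, -0.191]
wrist_force: [0.4, 0.4, 0.7]
finger_gap: 0.3
finger_force: 0.0
clock: 12.6
eef_pos: [489.1, -17.6, 150.2]
eef_rot: [3.142, 0.0, -0.193]
wrist_force: [-0.5, -0.8, 0.5]
finger_gap: 0.3
finger_force: 0.0
```

```bash

for i in 1 2 3; do python3 -m crank '[[0,1.5,0,0,0,0,0],[0,3,0,0,0,0,0],[0,3,0,0,0,0,0]]' | grep -E "pos|wrist"; done
```

```text
eef_pos: [491.5, -18.0, 150.4]
wrist_force: [-0.1, 0.7, -0.3]
eef_pos: [494.6, -18.7, 150.4]
wrist_force: [-0.1, 0.0, -1.2]
eef_pos: [495.7, -18.8, 150.1]
wrist_force: [-16.5, 2.9, 7.5]
```

Firm stop reached at 16 N, so the lever is fully over. I'll back off, retreat and check.

```bash

python3 -m crank '[[0,-15,0,0,0,0,0],[0,-50,0,0,0,0,0],[0,-80,0,0,0,0,0],[0,-95,0,-30,0,0,0],[0,-95,0,-75,0,0,0],[0,-110,0,-110,0,0,0],[0,-120,0,-110,0,0,0],[0,-120,0,-110,0,0,0]]'
python3 -c "
from h import *
a,_=optics.camera('top');b,_=optics.camera('side')
cv2.imwrite('pics/g.png',np.hstack([a[150:420,80:440,::-1],b[60:330,170:490,::-1]]))"
```

```text
clock: 14.3
eef_pos: [379.2, 4.0, 260.5]
eef_rot: [-3.141, -0.002, -0.193]
wrist_force: [-0.4, -0.4, -0.8]
finger_gap: 0.6
finger_force: 0.0
```

View pics/g.png

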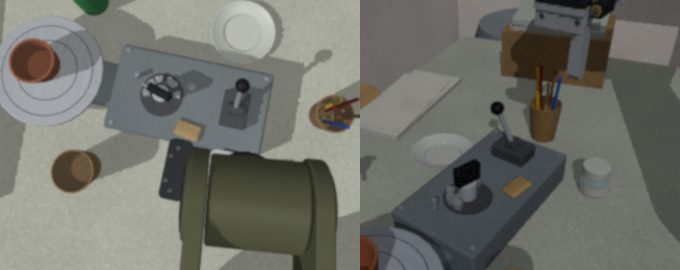

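The ball, at (242,86) in the composite, now leans to the +x side. The knob's key is still by the peg, the other objects are where they were, and the arm touches nothing.

```bash
python3 -c "
from cell import manip
print(manip.sign_off())"
```

```text
the job is handed in; nothing more can be done
None
```

The job is handed in at about 14 s: the knob is seated in the notch beside the tall peg (about 1.27 rad left), the clutch lever was then pushed to its +x stop, and the arm is clear of everything.

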